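# Hold a tube ring flush on a tilted welding jig

### The arm

A 6-joint arm with a two-finger parallel gripper is mounted at the origin on a cart in front of the work surface, level with it; the furniture and walls round the work are solid. World frame = base frame: x ahead of the robot, y to its left, z up, the work surface at z = 0. Lengths are in m, angles in rad, forces in N, time in s.
With the tool pointing down it reaches from about 0.275 to 0.875 m from the base axis. Payload 12.5 kg.
Tool frame: the origin (TCP) lies at the very end of the fingers, on their centre line; the grasp point (between the pads) lies bot.pinch_z behind it (bot.pinch_z is the distance from the TCP to the grasp point, in m); y points along the fingers, x is the direction in which the jaws open and shut, and the axes are right-handed (so a half turn about y gives the same grasp; the last joint's range is limited). The gripper opens to 85 mm and grips with 20 to 120 N. Pads are 22 mm wide; open, the fingers measure 114 mm over their backs; the gripper's body (76 mm by 85 mm) begins 54 mm behind the grasp point. The pads swing forward as they close: fully open they stand 13 mm farther back than shut.
Start: joints at [-1.43, 0.351, 1.652, -0, 1.139, -0.085], TCP at [0.123, -0.536, 0.231] pointing down, gripper open.
Joint ranges: [-2.75, 2.75], [-0.79, 2.1], [0.01, 2.65], [-1.57, 4.71], [0.07, 3.14], [-2.87, 2.87]. Speed limits (rad/s): [2.22, 2.22, 2.79, 3.14, 3.14, 3.14].

### API

Orientations are given as a unit quaternion [x, y, z, w].
In Python, from workcell import bot gives the robot as it stands. Calls block until the motion is done:
- bot.goto(position, orientation): joint-space move of the TCP to a pose.
- bot.servo_line(position, attitude=None, velocity=0.15): straight line of the TCP; attitude=None keeps the orientation; velocity is the mean speed in m/s.
- bot.goto_joints(angles): joint-space move.
- bot.open_gripper() and bot.gripper_close(): open the fingers fully, or close them until they stop; the grip force is fixed at half the most.
- bot.pause(seconds).
- bot.inverse_kinematics(position, orientation): joint angles nearest the present ones, or None.
- bot.observe(): the state.
- bot.grab_frame(name): name is "scene" or "top" or "wrist"; returns a dict with "img" (480x640x3 uint8, red, green, blue), "vfov" (degrees; the focal length in pixels is half the picture's height over the tangent of half this angle, whatever the lens; pixels are square), "cx", "cy" (the principal point, pixels), "position" and "attitude" of the camera in the world. Camera axes: x right, y down, z forward; pixel columns grow to the right and rows downward; lengths in m; the calibration is good to about 2 mm. A picture is of the moment at which its call begins. There is no depth.
A pose or a line that the arm cannot do raises bot.PlanningError and nothing moves.
- bot.hand_in(): hands the job in, once; it reports no verdict.
Trained networks look in the newest picture that a camera, given by its name, has taken for a name from the list of things; names that differ only in an ending like _2 or _b are one class to them, and where a whole thing is asked for, a point or a joint stands for the part that bears it (a point fixed in the world has none). Each returns a list of dicts, best first, with "score" (0 to 1); they miss things now and then, are a little off and sometimes report something else, mostly with a low value. They report only what shows in the picture. A call takes as long as a camera call. They do not tell look-alikes from the thing itself.
- bot.recognise(camera, target): "box" ([centre column, centre row, width, height] in pixels, round what is visible of it).
The state is a dict: "t": time; "qpos": joint angles; "joint_velocities": joint speeds; "tau": joint torques, N m; "tcp_pos": TCP position; "tool_rot": TCP orientation; "ft_force": force on the tool from outside, world axes, zero at the start; "wrist_torque": the same for the moment, N m; "finger_gap": finger opening in m.
Only numpy, scipy, OpenCV 4.12 (cv2) and the standard library are available. Lean on these libraries where they do the work, as an engineer would, in place of code of your own. Each camera call takes 0.05 s, during which the arm holds its last target.

### The job

Pick up the stout tube ring (the one about as tall as it is wide), tilt it to match the sloping table of the welding jig, and slip it, the same way up, over the short pin that stands out of the table. Bring its lower end fully flush on the sloping face and keep holding it there, still gripped and pressed on squarely with a gentle steady push of about 10 N, ready for tacking: the program finishes while holding, so do not let go. Do not change the table's slope or disturb the other tube rings.

Things in the scene. Friction and masses are not known exactly. Their poses are not given: they have to be found in the camera images.
- tube_ring_2: the stout tube ring to be held: plain grey steel tube, outer diameter 49 mm, height 50 mm, bore about 37 mm, about 0.12 to 0.25 kg, standing upright loose on the bench. Origin: centre of its lower end; z runs along its axis towards the upper end
- tube_ring_1: another tube ring, wide and low: outer diameter 60 mm, height 30 mm, dark. Leave it alone. Origin: centre of its underside
- tube_ring_4: another tube ring, slender and tall: outer diameter 33 mm, height 60 mm. Leave it alone. Origin: centre of its underside
- jig: fixed base of the welding jig, a 140 x 140 mm steel plate 10 mm thick with two grey cheeks (68 mm high, their faces 63 mm either side of the middle, screw heads out to 73 mm) between which the table is held. It stands at a different place and yaw each time. Origin: centre of its underside; y runs along the table's pivot axis, which lies 45 mm above the origin; -x is the side towards which the table slopes down (the robot's side)
- table (a joint): slope of the jig's table in rad about the jig's y axis: 0 is level, greater lowers the edge on the jig's -x side. Clamped by stiff friction (6 N m) at a different slope each time, 0.3 to 0.65 rad; it gives way only if levered hard
- face (a point): centre of the table's plain sloping face, at the foot of the pin, 28 mm from the pivot axis. Its z axis is the outward normal of the face and the axis of the pin, its y axis runs along the pivot. The face measures 90 mm along its x (up the slope) and 96 mm along y. The pin is round, 30 mm in diameter for 12 mm, then tapers to 16 mm diameter at its end 20 mm above the face; the tube goes over it with about 3.5 mm play all round
- table_edge (a point): middle of the lower edge of the table's face (45 mm down the slope from the face's centre)
Not all that is in view belongs to the job. What is shaped like the tube_ring_2 but orange is not meant. Of the things shaped like the jig, the steel one is meant.

How it is judged:
On the way, in this order (a step that is already met when the one before it is completed fails the run):
1. the stout tube ring is lifted off the bench in the gripper (height (world z) of tube_ring_2 above 0.03 m and contact force between the fingers and tube_ring_2 above 1 N), for 0.1 s.
2. it is over the pin of the sloping table (x of tube_ring_2 in the frame of face between -0.01 and 0.01 m and y of tube_ring_2 in the frame of face between -0.01 and 0.01 m and z of tube_ring_2 in the frame of face below 0.012 m), for 0.1 s.
At the end, for the whole second after the job is handed in: The stout ring is over the pin (centre within 8 mm of the pin axis each way), lower end within 3 mm of the face, axis within 0.06 rad of its normal, at rest, gripped (over 2 N) and pressed on the table with 3 to 25 N; the other tube rings within 20 mm of their start (x of tube_ring_2 in the frame of face between -0.008 and 0.008 m and y of tube_ring_2 in the frame of face between -0.008 and 0.008 m and z of tube_ring_2 in the frame of face between -0.003 and 0.003 m and angle between the z axis of tube_ring_2 and the z axis of face, either way round below 0.06 rad and contact force between the fingers and tube_ring_2 above 2 N and contact force between tube_ring_2 and table between 3 and 25 N and linear speed of tube_ring_2 below 0.02 m/s and distance of each of tube_ring_1, tube_ring_4 from where it was at the start of the episode below 0.02 m); the arm keeps its last pose, push and grip.
It fails at once if the table's slope is changed (its lower edge moves more than 3 mm) (distance of table_edge from where it was at the start of the episode above 0.003 m).
It fails at once if the tube is rammed against the table with more than 45 N (contact force between tube_ring_2 and table above 45 N).
It fails at once if another tube ring is pushed more than 20 mm (distance of any of tube_ring_1, tube_ring_4 from where it was at the start of the episode above 0.02 m).
It also fails if it takes over 38 s, if anything falls off the work surface, if the arm or the gripper's body presses on something with over 40 N, if the wrist force passes 120 N, or if a joint passes its speed limit or range.

## Working session

There is one attempt and no reset: what is moved stays moved. The work goes in short steps, each a Python script; the robot and the scene stay as the last script left them, time stands still between calls to the robot, and variables do not carry over. Pictures are saved under pics/ and viewed, and the job is handed in when it is done.

```bash
ls -la; mkdir -p pics
python3 - <<'E'
from workcell import bot
import cv2, numpy as np
for c in ["scene","top","wrist"]:
    f=bot.grab_frame(c)
    cv2.imwrite(f"pics/{c}0.png",f["img"][:,:,::-1])
    print(c,f["vfov"],f["cx"],f["cy"],f["position"],f["attitude"])
    for t in ["tube_ring_2","tube_ring_1","tube_ring_4","jig","table"]:
        print(t,[(np.round(d["box"]).tolist(),round(d["score"],2)) for d in bot.recognise(c,t)])
print(bot.observe(),bot.pinch_z)
E
```

```text
total 12
drwxr-xr-x  3 agent agent 4096 Dec  6 12:18 .
drwxr-xr-x 23 root  root  4096 Dec  6 12:18 ..
drwxr-xr-x  2 agent agent 4096 Dec  6 12:18 pics
scene 55.65462376231292 319.32139818437895 245.0354434250844 [-0.41442556 -0.36521605  0.5655075 ] [ 0.73081203 -0.43403413  0.27465631 -0.44954651]
tube_ring_2 [([443.0, 324.0, 25.0, 34.0], 0.87), ([504.0, 303.0, 17.0, 34.0], 0.63), ([438.0, 275.0, 26.0, 21.0], 0.61), ([437.0, 300.0, 28.0, 26.0], 0.57)]
tube_ring_1 [([443.0, 324.0, 25.0, 34.0], 0.87), ([504.0, 303.0, 17.0, 34.0], 0.63), ([438.0, 275.0, 26.0, 21.0], 0.61), ([437.0, 300.0, 28.0, 26.0], 0.57)]
tube_ring_4 [([443.0, 324.0, 25.0, 34.0], 0.87), ([504.0, 303.0, 17.0, 34.0], 0.63), ([438.0, 275.0, 26.0, 21.0], 0.61), ([437.0, 300.0, 28.0, 26.0], 0.57)]
jig [([138.0, 241.0, 50.0, 50.0], 0.86), ([317.0, 246.0, 13.0, 11.0], 0.48), ([437.0, 299.0, 24.0, 27.0], 0.26)]
table [([142.0, 228.0, 37.0, 26.0], 0.95), ([436.0, 275.0, 26.0, 21.0], 0.18)]
top 52.70442169754482 318.1984294696773 243.04587354995178 [0.29900462 0.12367566 1.49784965] [ 0.71276738 -0.69868355  0.0440521  -0.043
[... 847 characters left out ...]
ube_ring_4 []
jig []
table []
{'t': 0.9, 'qpos': array([-1.42961104e+00,  3.50680448e-01,  1.65179445e+00,  2.05608088e-05,
        1.13910315e+00, -8.45971087e-02]), 'joint_velocities': array([ 0.00017767, -0.00086546,  0.00075224, -0.00080284,  0.00131386,
       -0.00085603]), 'tau': array([ 2.13480460e-03, -5.06023765e+01, -2.91640860e+01,  3.05808413e-06,
        7.58236347e-04,  1.23807072e-05]), 'tcp_pos': array([ 0.12315765, -0.53602212,  0.23130238]), 'tool_rot': array([-0.55313991,  0.44048559, -0.44050216,  0.55314242]), 'ft_force': array([-1.12744162, -0.01269026, -0.5865256 ]), 'wrist_torque': array([0.0786215 , 0.01877801, 0.0528643 ]), 'finger_gap': 0.08541496263967309} 0.0187
```

View images.

View pics/scene0.png

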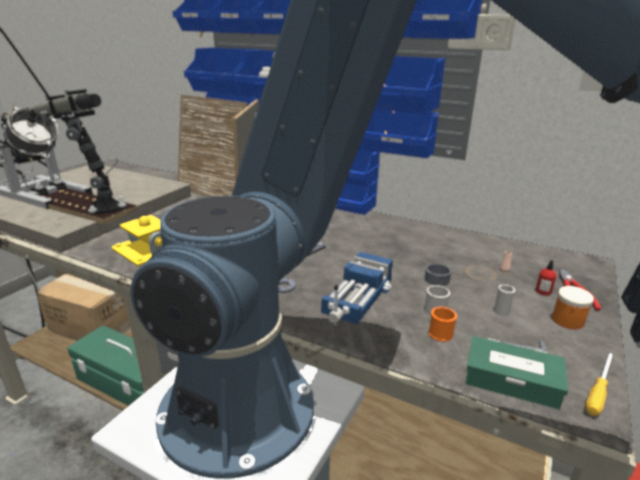

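View pics/top0.png

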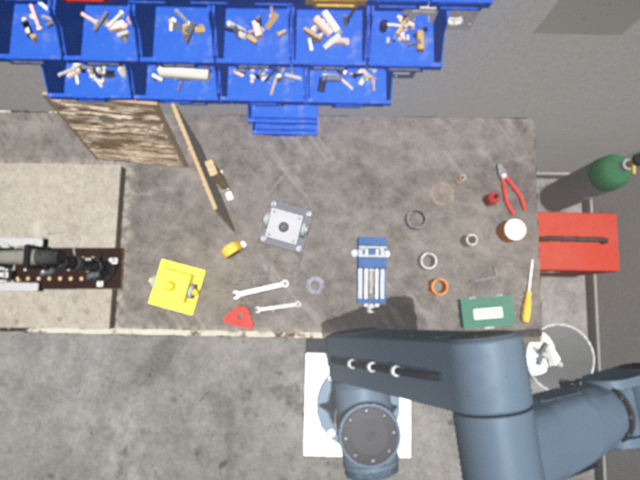

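Run:
```python
import cv2, numpy as np
a=cv2.imread("pics/top0.png"); cv2.imwrite("pics/top0c.png",cv2.resize(a[190:330,380:500],None,fx=5,fy=5,interpolation=cv2.INTER_CUBIC)[:600])
cv2.imwrite("pics/top0j.png",cv2.resize(a[180:330,140:340],None,fx=4,fy=4,interpolation=cv2.INTER_CUBIC))
a=cv2.imread("pics/scene0.png"); cv2.imwrite("pics/scene0c.png",cv2.resize(a[250:350,400:530],None,fx=6,fy=6,interpolation=cv2.INTER_CUBIC))
```

```text
(no output)
```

View pics/top0c.png

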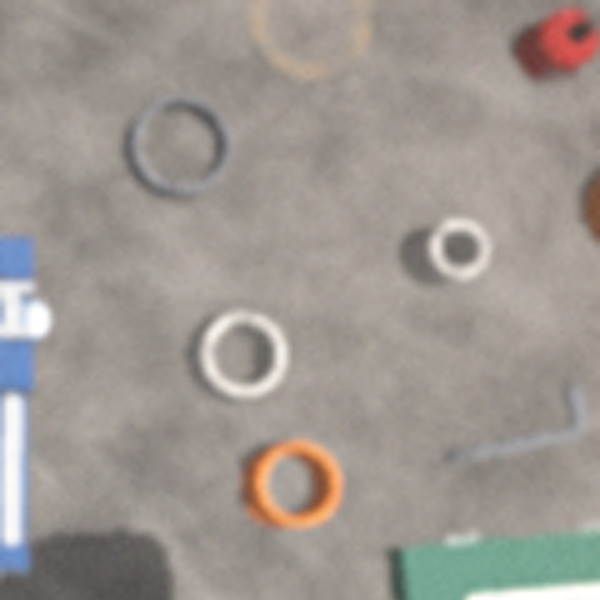

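View pics/top0j.png

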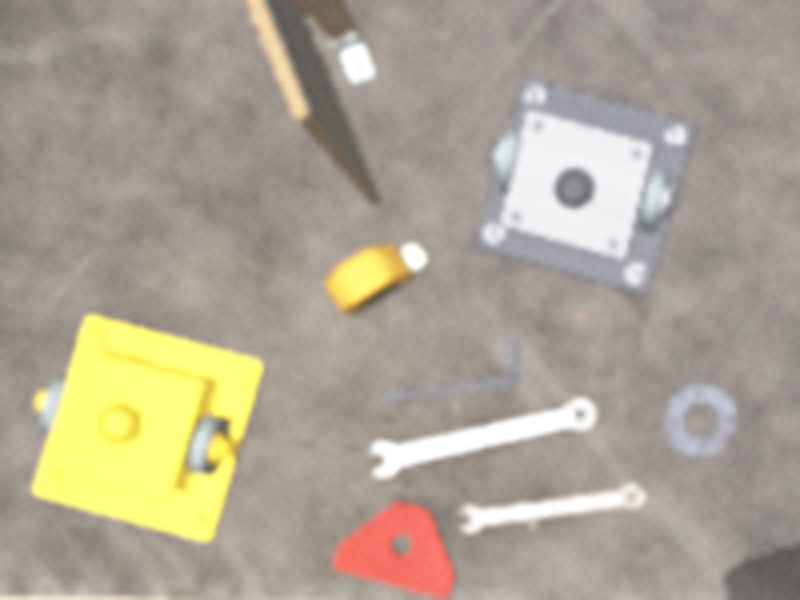

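View pics/scene0c.png

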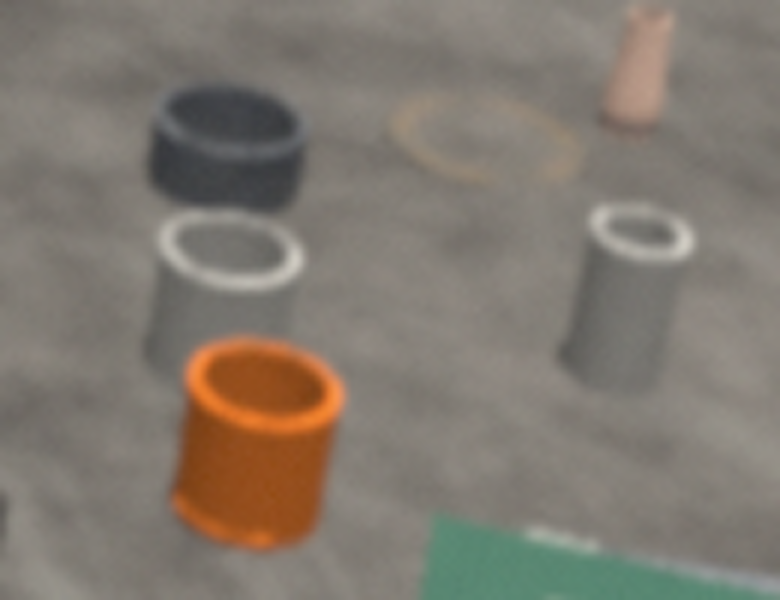

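```bash
cat > h.py <<'E'
import numpy as np, cv2
from scipy.spatial.transform import Rotation as R
def cam(f):
    h=f["img"].shape[0]; F=h/2/np.tan(np.radians(f["vfov"])/2)
    return dict(F=F,cx=f["cx"],cy=f["cy"],p=np.array(f["position"]),R=R.from_quat(f["attitude"]).as_matrix())
def ray(c,u,v):
    d=c["R"]@np.array([(u-c["cx"])/c["F"],(v-c["cy"])/c["F"],1.]); return d/np.linalg.norm(d)
def atz(c,u,v,z):
    d=ray(c,u,v); return c["p"]+d*(z-c["p"][2])/d[2]
def proj(c,P):
    q=(np.atleast_2d(P)-c["p"])@c["R"]
    return np.c_[c["F"]*q[:,0]/q[:,2]+c["cx"],c["F"]*q[:,1]/q[:,2]+c["cy"]]
def toolR(app,jaw):   # y along approach, x jaw
    y=np.array(app)/np.linalg.norm(app); x=np.array(jaw)-np.dot(jaw,y)*y; x/=np.linalg.norm(x)
    return R.from_matrix(np.c_[x,y,np.cross(x,y)])
E
cat > t.py <<'E'
from workcell import bot
from h import *
c=cam(bot.grab_frame("top"))
for n,u,v,z in [("grey",428.6,260.8,.05),("orange",439,287,.05),("dark",415.6,219.5,.03),("slim",471.8,239.8,.06),("jigpin",284,227,.09),("yell",169.7,286,.09)]:
    print(n,atz(c,u,v,z).round(4))
f=bot.grab_frame("wrist"); w=cam(f); o=bot.observe()
T=R.from_quat(o["tool_rot"]).as_matrix()
print(T.round(2)); print("cam in tool",(T.T@(w["p"]-o["tcp_pos"])).round(4)); print((T.T@w["R"]).round(3))
E
python3 t.py
```

```text
grey [ 0.4316 -0.2085  0.05  ]
orange [ 0.3539 -0.2388  0.05  ]
dark [ 0.56   -0.1742  0.03  ]
slim [ 0.4964 -0.3362  0.06  ]
jigpin [0.5192 0.2251 0.09  ]
yell [0.3398 0.5508 0.09  ]
[[ 0.22  0.    0.97]
 [-0.97  0.    0.22]
 [-0.   -1.    0.  ]]
cam in tool [ 0.0004 -0.1415  0.0808]
[[ 1.     0.    -0.   ]
 [ 0.    -0.315  0.949]
 [ 0.    -0.949 -0.315]]
```

View pics/wrist0.png

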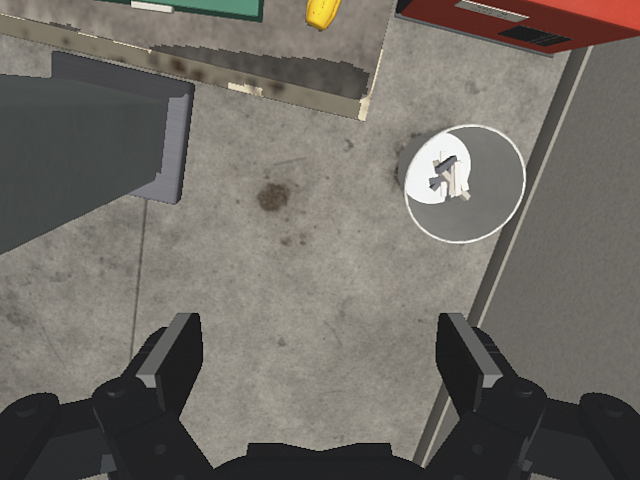

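```bash
cat >> h.py <<'E'
CT=np.array([0.0004,-0.1415,0.0808]); CR=np.array([[1,0,0],[0,-.315,.949],[0,-.949,-.315]])
def lookpose(campos,target,roll):
    """tool pose so that wrist camera at campos looks at target; roll: angle of image x axis about view"""
    z=np.array(target)-campos; z/=np.linalg.norm(z)
    a=np.array([np.cos(roll),np.sin(roll),0]); x=a-a@z*z; x/=np.linalg.norm(x)
    C=np.c_[x,np.cross(z,x),z]
    T=C@CR.T; T=R.from_matrix(T)
    return np.array(campos)-T.apply(CT),T.as_quat()
E
cat > ik.py <<'E'
from workcell import bot
from h import *
P=np.array([.52,.225,.07])
for off in [(-.2,-.1,.3),(-.2,.0,.3),(-.1,-.15,.35),(0,-.1,.4),(-.15,-.2,.25),(-.25,-.05,.25)]:
    for roll in np.arange(-180,180,30):
        p,q=lookpose(P+off,P,np.radians(roll))
        s=bot.inverse_kinematics(p,q)
        if s is not None: print(off,roll,p.round(3),np.round(s,2), round(max(abs(np.array(s)-bot.observe()["qpos"])/2.5),2))
for ang in [111,-69]:
    a=np.radians(ang); q=toolR([0,0,-1],[np.cos(a),np.sin(a),0]).as_quat()
    print("grasp",ang,bot.inverse_kinematics([.432,-.2085,.012],q))
E
python3 ik.py
```

```text
(-0.2, -0.1, 0.3) -180 [0.406 0.198 0.252] [ 0.52 -0.02  2.15 -0.52  0.63 -2.07] 0.79
(-0.2, -0.1, 0.3) -150 [0.39  0.196 0.241] [ 0.59 -0.05  2.3  -1.01  0.47 -2.15] 0.83
(-0.2, -0.1, 0.3) -120 [0.38  0.183 0.23 ] [ 0.51 -0.09  2.46  4.46  0.29 -1.99] 1.78
(-0.2, -0.1, 0.3) -90 [0.379 0.168 0.224] [ 0.29 -0.1   2.56  3.05  0.26 -1.22] 1.22
(-0.2, -0.1, 0.3) -60 [0.383 0.155 0.223] [ 0.04 -0.09  2.57  2.15  0.43 -0.92] 0.86
(-0.2, -0.1, 0.3) -30 [0.391 0.144 0.225] [-0.14 -0.06  2.51  1.67  0.61 -1.01] 0.67
(-0.2, -0.1, 0.3) 0 [0.405 0.137 0.232] [-0.21 -0.03  2.39  1.28  0.74 -1.19] 0.51
(-0.2, -0.1, 0.3) 30 [0.421 0.14  0.243] [-0.14  0.    2.22  0.9   0.81 -1.39] 0.52
(-0.2, -0.1, 0.3) 60 [0.431 0.153 0.254] [ 0.    0.02  2.09  0.57  0.84 -1.58] 0.6
(-0.2, -0.1, 0.3) 90 [0.432 0.167 0.26 ] [ 0.14  0.02  2.03  0.3   0.82 -1.72] 0.65
(-0.2, -0.1, 0.3) 120 [0.428 0.18  0.261] [ 0.27  0.01  2.03  0.06  0.79 -1.84] 0.7
(-0.2, -0.1, 0.3) 150 [0.419 0.191 0.259] [ 0.4  -0.    2.06 -0.19  0.73 -1.96] 0.75
(-0.2, 0.0, 0.3) -180 [0.409 0.257 0.237] [ 0.79  0.21  1.99 -0.82  0.95 -1.75] 0.89
[... 3937 characters left out ...]
02] [ 0.01 -0.01  2.56  2.03  0.51 -1.92] 0.81
(-0.25, -0.05, 0.25) 30 [0.397 0.171 0.218] [ 0.08 -0.06  2.37  1.06  0.41 -1.59] 0.6
(-0.25, -0.05, 0.25) 60 [0.404 0.184 0.228] [ 0.23 -0.05  2.25  0.35  0.44 -1.33] 0.67
(-0.25, -0.05, 0.25) 90 [0.405 0.197 0.231] [ 0.37 -0.03  2.19 -0.08  0.5  -1.22] 0.72
(-0.25, -0.05, 0.25) 120 [0.402 0.209 0.231] [ 0.5   0.01  2.17 -0.4   0.56 -1.18] 0.77
(-0.25, -0.05, 0.25) 150 [0.395 0.22  0.226] [ 0.64  0.05  2.17 -0.72  0.63 -1.2 ] 0.83
grasp 111 [-5.46753899e-01  5.86788665e-01  1.97034452e+00 -4.44089210e-16
  5.84459465e-01 -2.48406937e+00]
grasp -69 [-5.46753899e-01  5.86788665e-01  1.97034452e+00 -4.44089210e-16
  5.84459465e-01  6.57523285e-01]
```

```bash
cat > v.py <<'E'
from workcell import bot
from h import *
import pickle
P=np.array([.52,.225,.07]); out=[]
for i,(off,roll) in enumerate([((-.2,-.05,.3),30),((0,-.1,.4),-30)]):
    p,q=lookpose(P+off,P,np.radians(roll))
    t=bot.observe()["t"]; bot.goto(p,q); bot.pause(0.15)
    f=bot.grab_frame("wrist"); cv2.imwrite(f"pics/w{i+1}.png",f["img"][:,:,::-1]); out.append(f)
    print(bot.observe()["t"]-t, bot.observe()["t"])
pickle.dump(out,open("views.pkl","wb"))
E
python3 v.py
```

```text
2.875 3.875
1.375 5.25
```

View pics/w1.png

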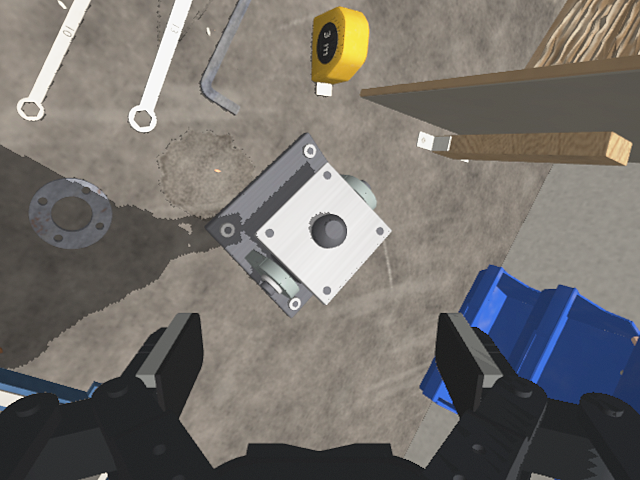

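View pics/w2.png

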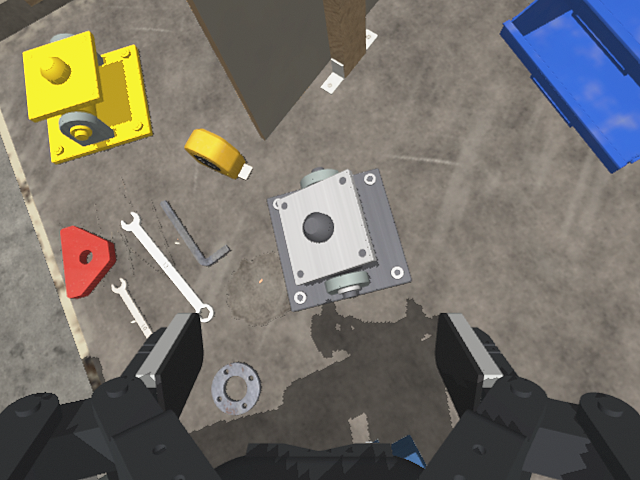

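Run:
```python
import cv2
a=cv2.imread("pics/w1.png"); cv2.imwrite("pics/w1c.png",cv2.resize(a[125:325,195:405],None,fx=3.0,fy=3.0,interpolation=cv2.INTER_CUBIC))
a=cv2.imread("pics/w2.png"); cv2.imwrite("pics/w2c.png",cv2.resize(a[160:320,260:420],None,fx=3.75,fy=3.75,interpolation=cv2.INTER_CUBIC))
```

```text
(no output)
```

View pics/w1c.png

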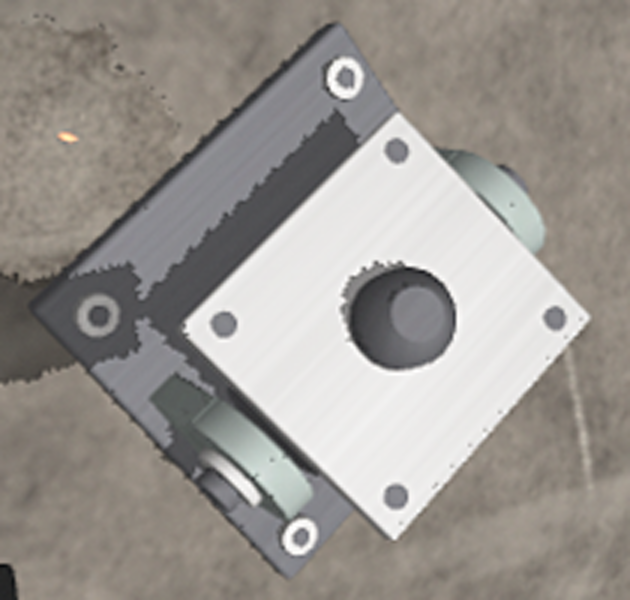

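View pics/w2c.png

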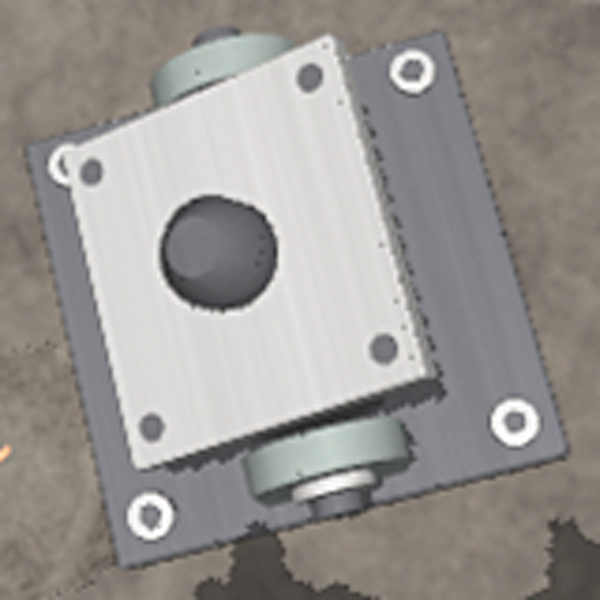

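```bash
cat > fit.py <<'E'
from h import *
import pickle
from scipy.optimize import least_squares
V=[cam(f) for f in pickle.load(open("views.pkl","rb"))]
c1=lambda u,v:(195+(u+.5)/3-.5,125+(v+.5)/3-.5)
c2=lambda u,v:(260+(u+.5)/3.75-.5,160+(v+.5)/3.75-.5)
F=[(0,'f',(-45,-48,0),c1(184,325)),(0,'f',(-45,48,0),c1(398,112)),(0,'f',(45,48,0),c1(590,319)),(0,'f',(45,-48,0),c1(394,540)),
(0,'j',(-70,-70,10),c1(35,303)),(0,'j',(-70,70,10),c1(338,25)),(0,'j',(70,-70,10),c1(290,573)),(0,'f',(0,0,20),c1(420,314)),
(1,'f',(-45,48,0),c2(68,150)),(1,'f',(-45,-48,0),c2(136,467)),(1,'f',(45,-48,0),c2(424,380)),(1,'f',(45,48,0),c2(328,37)),(1,'f',(0,0,20),c2(197,248)),
(1,'j',(70,70,10),c2(444,34)),(1,'j',(70,-70,10),c2(567,453)),(1,'j',(-70,-70,10),c2(122,564)),(1,'j',(-70,70,10),c2(26,148))]
def frames(p):
    x,y,yaw,s=p[:4]; J=R.from_euler('z',yaw).as_matrix()
    Fm=J@np.array([[np.cos(s),0,-np.sin(s)],[0,1,0],[np.sin(s),0,np.cos(s)]])
    fo=np.array([x,y,0.045])+.028*Fm[:,2]
    return J,np.array([x,y,0]),Fm,fo
def res(p):
    J,jo,Fm,fo=frames(p); r=[]
    for v,k,q,uv in F:
        q=np.array(q)/1000; P=fo+Fm@q if k=='f' else jo+J@q
        r.append((proj(V[v],P)[0]-uv))
    return np.array(r)
s=least_squares(lambda p:res(p).ravel(),[.53,.22,-.2,.4],loss='soft_l1')
if __name__=="__main__":
    print(s.x); print(res(s.x).round(1).tolist())
    print(frames(s.x)[3])
    for v in (0,1):
        m=F; old=F[:]; F[:]=[f for f in old if f[0]==v]; q=least_squares(lambda p:res(p).ravel(),s.x,loss='soft_l1'); print(v,q.x,frames(q.x)[3]); F[:]=old
E
python3 fit.py
```

```text
[ 0.53496523  0.22738786 -0.26381802  0.40638127]
[[-2.2, 0.4], [0.5, -1.0], [1.8, -0.1], [0.2, 1.5], [-0.6, 2.4], [2.3, -1.5], [0.2, 4.2], [-0.5, 0.1], [-2.0, -0.0], [-1.1, 1.1], [0.2, -0.5], [0.7, -1.8], [-1.5, -0.3], [1.0, -1.9], [1.6, 1.0], [-1.5, 1.6], [-0.6, -2.1]]
[0.52428011 0.23027406 0.0707196 ]
0 [ 0.533973    0.22795798 -0.26225046  0.37792887] [0.52399436 0.23063657 0.07102406]
1 [ 0.53549245  0.22697961 -0.26051995  0.4206834 ] [0.52444354 0.22992501 0.07055868]
```

```bash
cat > fit2.py <<'E'
from fit import *
def proj2(c,P,off,k):
    q=(P-c["p"]-off)@c["R"]; xy=q[:2]/q[2]; r2=xy@xy
    return c["F"]*xy*(1+k*r2)+[c["cx"],c["cy"]]
def res2(p,usek=1,useo=1,f=0):
    J,jo,Fm,fo=frames(p); r=[]
    for v,kk,q,uv in F:
        q=np.array(q)/1000; P=fo+Fm@q if kk=='f' else jo+J@q
        r.append(proj2(V[v],P,p[4+3*v:7+3*v]*useo,p[10]*usek)-uv)
    return np.array(r)
for usek in (0,1):
  for useo in (0,1):
    g=lambda p:np.r_[res2(p,usek,useo).ravel()/0.8,p[4:10]/.002,p[10]/.3]
    s2=least_squares(g,np.r_[s.x,np.zeros(7)],loss='soft_l1')
    print(usek,useo,s2.cost,s2.x.round(4),frames(s2.x)[3].round(4)); 
    print(res2(s2.x,usek,useo).round(1).tolist())
C=np.linalg.inv(s2.jac.T@s2.jac); print(np.sqrt(np.diag(C)).round(4))
E
python3 fit2.py
```

```text
0 0 30.1193969123944 [ 0.535   0.2274 -0.2641  0.4086  0.      0.      0.      0.      0.
  0.      0.    ] [0.5243 0.2303 0.0707]
[[-2.3, 0.4], [0.5, -0.9], [1.9, -0.1], [0.2, 1.5], [-0.6, 2.4], [2.4, -1.4], [0.2, 4.2], [-0.5, 0.1], [-1.9, -0.0], [-1.1, 1.1], [0.2, -0.5], [0.6, -1.8], [-1.5, -0.3], [1.0, -1.9], [1.6, 1.0], [-1.5, 1.5], [-0.5, -2.1]]
0 1 16.604270646043517 [ 5.361e-01  2.289e-01 -2.617e-01  3.825e-01 -1.100e-03  3.000e-04
  5.100e-03  1.100e-03 -3.000e-04  8.800e-03  0.000e+00] [0.526  0.2316 0.071 ]
[[-1.2, -0.0], [0.5, -0.6], [0.1, -0.4], [-0.3, -0.2], [0.4, 1.7], [1.7, -0.9], [0.1, 2.3], [-0.6, 0.2], [-1.0, 0.8], [-0.3, 0.4], [0.4, -1.0], [1.2, -0.0], [-0.1, -0.1], [-0.0, -0.4], [0.1, 0.3], [-0.6, 0.5], [0.5, -0.9]]
1 0 20.359270455202747 [ 0.5345  0.2273 -0.2636  0.3951 -0.      0.      0.      0.      0.
  0.     -0.3248] [0.5241 0.2301 0.0708]
[[-1.8, 0.4], [0.5, -0.3], [0.7, 0.1], [-0.1, 0.8], [1.9, 2.4], [2.2, 0.5], [0.3, 2.8], [-0.4, 0.4], [-2.0, 0.2], [-1.3, 1.0], [-0.0, -0.5], [0.5, -0.9], [-1.4, -0.3], [-0.3, -0.6], [-0.7, 0.2], [-1.4, 0.8], [-0.4, -1.5]]
1 1 14.29003620942725 [ 5.349e-01  2.279e-01 -2.617e-01  3.829e-01  2.000e-04 -1.000e-04
  1.800e-03 -2.000e-04  1.000e-04  3.800e-03 -2.783e-01] [0.5248 0.2306 0.071 ]
[[-1.7, -0.1], [0.3, -0.8], [0.1, -0.5], [-0.4, -0.0], [1.5, 1.7], [1.6, -0.2], [0.1, 1.9], [-0.5, 0.0], [-1.1, 0.6], [-0.3, 0.8], [0.9, -0.7], [1.4, -0.2], [-0.0, -0.1], [-0.1, -0.1], [-0.4, 0.0], [-0.5, 0.6], [0.4, -1.0]]
[0.0016 0.0015 0.0039 0.0134 0.0016 0.0015 0.0019 0.0016 0.0015 0.0029
 0.1211]
```

```bash
cat > ik2.py <<'E'
from workcell import bot
from h import *
P=np.array([.525,.23,.065]); q0=bot.observe()["qpos"]
for off in [(-.05,-.22,.12),(-.08,-.2,.16),(0,-.2,.16),(-.1,-.25,.15)]:
    for roll in np.arange(-180,180,30):
        p,q=lookpose(P+off,P,np.radians(roll))
        s=bot.inverse_kinematics(p,q)
        if s is not None and max(abs(s-q0))<1.6: print(off,roll,p.round(3),np.round(s,2), round(max(abs(np.array(s)-q0)),2), R.from_quat(q).apply([0,1,0]).round(2))
E
python3 ik2.py
```

```text
(-0.05, -0.22, 0.12) -120 [0.482 0.162 0.126] [-0.18  0.45  2.24  1.58  0.84  0.97] 0.99 [ 0.42  0.68 -0.6 ]
(-0.05, -0.22, 0.12) -90 [0.476 0.148 0.098] [-0.32  0.73  2.25  1.72  1.21 -0.41] 1.12 [ 0.48  0.82 -0.32]
(-0.05, -0.22, 0.12) -60 [0.489 0.138 0.085] [-0.37  0.86  2.1   1.53  1.38 -0.97] 1.16 [ 0.35  0.91 -0.2 ]
(-0.05, -0.22, 0.12) -30 [0.498 0.134 0.082] [-0.37  0.9   2.01  1.43  1.43 -1.21] 1.4 [ 0.26  0.95 -0.17]
(-0.05, -0.22, 0.12) 0 [0.506 0.132 0.082] [-0.36  0.91  1.94  1.36  1.46 -1.38] 1.57 [ 0.19  0.97 -0.17]
(-0.08, -0.2, 0.16) -120 [0.465 0.165 0.136] [-0.09  0.35  2.35  1.88  0.68  0.53] 1.28 [ 0.55  0.55 -0.63]
(-0.08, -0.2, 0.16) -90 [0.464 0.149 0.116] [-0.27  0.58  2.36  1.88  1.06 -0.54] 1.28 [ 0.56  0.71 -0.43]
(-0.08, -0.2, 0.16) -60 [0.473 0.138 0.107] [-0.35  0.69  2.26  1.67  1.2  -1.  ] 1.19 [ 0.47  0.82 -0.34]
(-0.08, -0.2, 0.16) -30 [0.483 0.133 0.104] [-0.37  0.73  2.17  1.53  1.25 -1.24] 1.43 [ 0.38  0.87 -0.31]
(0, -0.2, 0.16) -120 [0.502 0.169 0.142] [-0.09  0.4   2.05  1.06  0.8   1.52] 1.33 [ 0.23  0.61 -0.76]
(0, -0.2, 0.16) -90 [0.493 0.
[... 316 characters left out ...]
] [-0.3   0.81  1.81  1.14  1.4  -1.07] 1.26 [ 0.    0.94 -0.35]
(0, -0.2, 0.16) 30 [0.536 0.136 0.102] [-0.27  0.84  1.71  1.05  1.47 -1.32] 1.51 [-0.11  0.93 -0.36]
(-0.1, -0.25, 0.15) -150 [0.466 0.128 0.161] [-0.21  0.28  2.24  1.32  0.75  1.77] 1.58 [ 0.41  0.59 -0.7 ]
(-0.1, -0.25, 0.15) -120 [0.45  0.125 0.146] [-0.28  0.38  2.4   1.78  0.88  0.53] 1.18 [ 0.57  0.62 -0.54]
(-0.1, -0.25, 0.15) -90 [0.45 0.11 0.12] [-0.45  0.69  2.36  1.73  1.26 -0.69] 1.13 [ 0.57  0.77 -0.29]
(-0.1, -0.25, 0.15) -60 [0.46  0.1   0.111] [-0.49  0.78  2.24  1.55  1.37 -1.12] 1.31 [ 0.47  0.86 -0.2 ]
(-0.1, -0.25, 0.15) -30 [0.469 0.096 0.109] [-0.49  0.8   2.15  1.45  1.4  -1.32] 1.51 [ 0.39  0.9  -0.19]
```

```bash
cat > v3.py <<'E'
from workcell import bot
from h import *
import pickle
P=np.array([.525,.23,.065])
p,q=lookpose(P+np.array([-.02,-.27,.19]),P,np.radians(-75))
print(p,bot.inverse_kinematics(p,q))
bot.goto(p,q); bot.pause(0.15)
f=bot.grab_frame("wrist"); cv2.imwrite("pics/w3.png",f["img"][:,:,::-1])
out=pickle.load(open("views.pkl","rb"))[:2]+[f]; pickle.dump(out,open("views.pkl","wb"))
print(bot.observe()["t"])
a=f["img"][:,:,::-1]; c=proj(cam(f),P)[0]; print(c)
u,v=int(c[0]),int(c[1]); cv2.imwrite("pics/w3c.png",cv2.resize(a[v-110:v+110,u-130:u+130],None,fx=2.7,fy=2.7,interpolation=cv2.INTER_CUBIC)); print(u-130,v-110)
E
python3 v3.py
```

```text
[0.48639167 0.08309344 0.14986778] [-0.45206857  0.56878267  2.11339789  1.30614666  1.22699914 -0.20707052]
6.1917
[319.16628191 235.59164866]
189 125
```

View pics/w3.png

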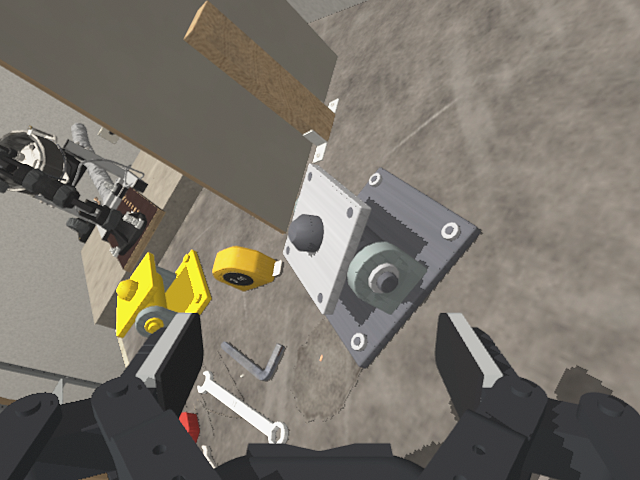

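View pics/w3c.png

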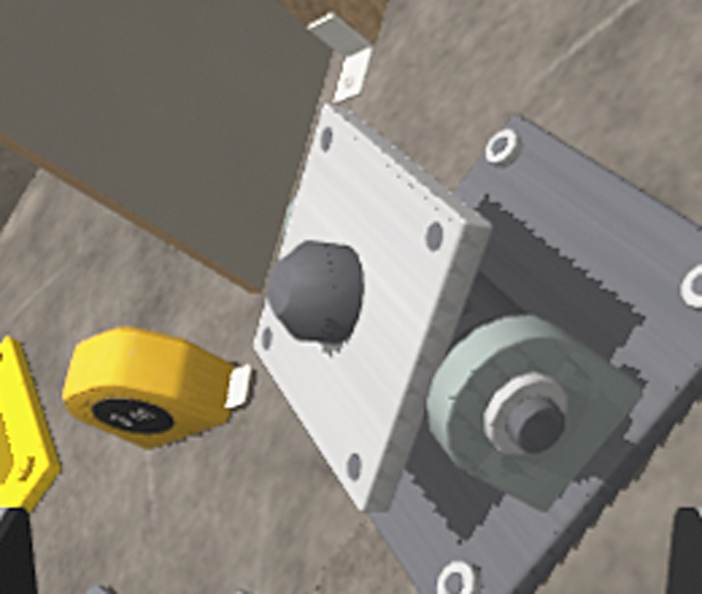

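```bash
sed -i 's/^(1,.j.,(70,70,10)/(2,"f",(45,48,0),c3(325,105)),(2,"f",(45,-48,0),c3(467,222)),(2,"f",(-45,-48,0),c3(365,508)),(2,"f",(-45,48,0),c3(253,350)),(2,"f",(0,0,20),c3(286,291)),(2,"j",(70,70,10),c3(516,116)),(2,"j",(70,-70,10),(480,231)),(2,"j",(-70,-70,10),(362,358)),(2,"j",(0,-73,45),c3(537,425)),\n&/; s/^F=/c3=lambda u,v:(189+(u+.5)\/2.7-.5,125+(v+.5)\/2.7-.5)\nF=/' fit.py
sed -i 's/for v in (0,1):/for v in (0,1,2):/' fit.py
sed -i 's/p\[10\]\*usek/p[13]*usek/; s/p\[4:10\]\/.002,p\[10\]/p[4:13]\/.002,p[13]/; s/zeros(7)/zeros(10)/' fit2.py
python3 fit.py; python3 fit2.py
```

```text
[ 0.53535856  0.22688698 -0.26207915  0.41645   ]
[[-2.5, 1.1], [0.1, -0.4], [1.8, 0.2], [0.3, 1.9], [-0.6, 3.2], [2.2, -0.8], [0.3, 4.7], [-0.9, 0.5], [-1.5, 0.4], [-0.5, 1.5], [0.5, -0.3], [0.7, -1.6], [-1.3, 0.1], [-1.9, -2.0], [-2.8, -0.9], [-1.9, 2.4], [-0.2, -1.6], [-3.2, -1.1], [-0.2, -3.5], [-2.9, -5.8], [-4.8, 8.7], [1.7, 1.8], [1.4, -1.8], [2.2, 1.1], [-0.9, 1.9], [-0.2, -1.8]]
[0.52441886 0.22982154 0.07060686]
0 [ 0.53397298  0.22795798 -0.26225034  0.37792829] [0.52399436 0.23063657 0.07102407]
1 [ 0.53549244  0.22697961 -0.26051994  0.42068324] [0.52444354 0.22992501 0.07055868]
2 [ 0.53498281  0.22455003 -0.24956185  0.40524705] [0.5242859  0.22727641 0.07073214]
0 0 76.84594790014253 [ 0.5354  0.2269 -0.2624  0.4184  0.      0.      0.      0.      0.
  0.      0.      0.      0.      0.    ] [0.5244 0.2298 0.0706]
[[-2.5, 1.0], [0.1, -0.4], [1.9, 0.2], [0.3, 1.9], [-0.5, 3.2], [2.3, -0.8], [0.3, 4.7], [-0.9, 0.4], [-1.4, 0.4], [-0.5, 1.5], [0.4, -0.3], [0.7, -1.6], [-1.4, 0.1], [-2.0, -2.0], [-2.9, -0.8], [-1.8, 2.4], [-0.1, -1.6], [-3.2, -1.1], [-0.2, -3.5], [-2.9, 
[... 1066 characters left out ...]
6], [0.2, -0.6], [0.0, 0.3], [-0.8, 1.1], [0.0, -1.3]]
1 1 48.07347982681389 [ 5.355e-01  2.286e-01 -2.600e-01  3.974e-01 -1.000e-04  6.000e-04
  2.500e-03  3.000e-04  5.000e-04  5.200e-03 -2.000e-04 -1.200e-03
  4.300e-03 -1.990e-01] [0.5251 0.2314 0.0708]
[[-1.8, 0.1], [-0.1, -0.7], [0.3, -0.7], [-0.2, -0.0], [1.3, 2.2], [1.7, -0.2], [0.4, 2.3], [-0.9, -0.2], [-1.0, 0.9], [-0.0, 0.8], [0.4, -0.8], [0.8, -0.2], [-0.5, 0.1], [1.2, 0.1], [0.2, 0.2], [-0.4, 1.0], [1.4, -1.4], [-0.3, -1.0], [-0.1, -1.0], [-8.0, -4.5], [-4.0, 4.8], [2.3, 1.5], [-0.1, -0.4], [-0.1, -0.1], [-0.2, 0.6], [0.5, -0.9]]
[0.0013 0.0015 0.0033 0.0085 0.0015 0.0014 0.002  0.0013 0.0014 0.0029
 0.0013 0.0018 0.0014 0.115 ]
```

```bash
cat > g1.py <<'E'
from workcell import bot
from h import *
a=np.radians(-69); q=toolR([0,0,-1],[np.cos(a),np.sin(a),0]).as_quat()
bot.goto([.4316,-.2085,.15],q); bot.pause(.15)
f=bot.grab_frame("wrist"); img=f["img"][:,:,::-1].copy(); cv2.imwrite("pics/g1.png",img)
c=cam(f)
print(bot.observe()["t"],bot.observe()["tcp_pos"])
for nm,P in [("bot",[.4316,-.2085,0]),("top",[.4316,-.2085,.05])]: print(nm,proj(c,P))
print([(np.round(d["box"]).tolist(),round(d["score"],2)) for d in bot.recognise("wrist","tube_ring_2")])
import pickle; pickle.dump(f,open("g1.pkl","wb"))
ft=bot.grab_frame("top"); cv2.imwrite("pics/top1.png",ft["img"][:,:,::-1])
E
python3 g1.py
```

```text
7.5833 [ 0.43139544 -0.20807168  0.14957855]
bot [[319.61762833 214.65834542]]
top [[319.61169918 236.10625579]]
[([537.0, 206.0, 98.0, 74.0], 0.95), ([318.0, 333.0, 74.0, 94.0], 0.82), ([345.0, 30.0, 108.0, 60.0], 0.76), ([312.0, 225.0, 77.0, 84.0], 0.75)]
```

View pics/g1.png

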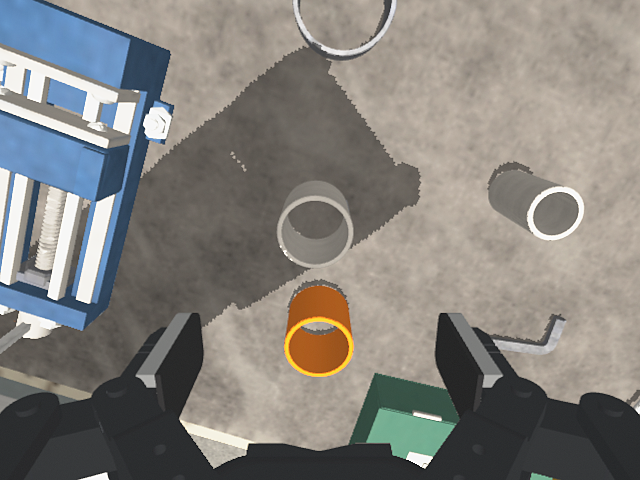

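Run:
```python
import cv2,pickle
from h import *
f=pickle.load(open("g1.pkl","rb")); c=cam(f)
for uv in [(315,230),(277,230),(353,230),(315,267)]: print(atz(c,*uv,.05).round(4))
im=f["img"][:,:,::-1]; cv2.imwrite("pics/g1c.png",cv2.resize(im[170:280,260:370],None,fx=5,fy=5,interpolation=cv2.INTER_CUBIC))
```

```text
[ 0.4343 -0.2044  0.05  ]
[ 0.4258 -0.1824  0.05  ]
[ 0.4428 -0.2264  0.05  ]
[ 0.4111 -0.2132  0.05  ]
```

View pics/g1c.png

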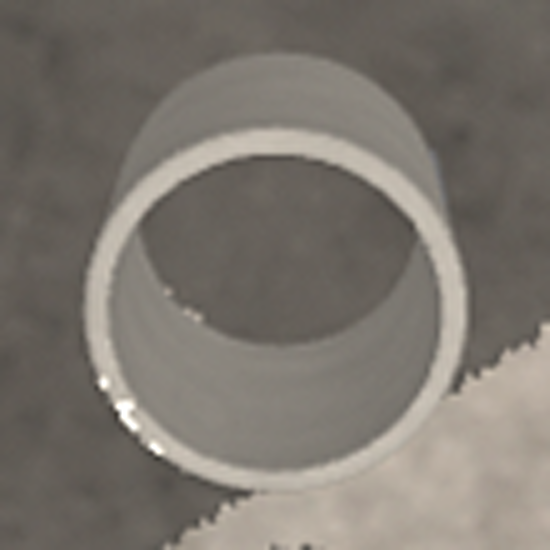

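```bash
cat > g2.py <<'E'
from workcell import bot
from h import *
a=np.radians(-69); q=toolR([0,0,-1],[np.cos(a),np.sin(a),0]).as_quat()
bot.servo_line([.4327,-.2063,.06],q)
bot.servo_line([.4327,-.2063,.012],velocity=.08)
print(bot.observe()["tcp_pos"],bot.observe()["ft_force"])
bot.gripper_close()
o=bot.observe(); print(o["t"],o["finger_gap"],o["ft_force"])
bot.servo_line([.4327,-.2063,.15]); bot.pause(.1)
o=bot.observe(); print(o["t"],o["finger_gap"],o["ft_force"],o["tcp_pos"],o["tool_rot"])
f=bot.grab_frame("wrist"); cv2.imwrite("pics/g2.png",f["img"][:,:,::-1])
import pickle; pickle.dump((f,o),open("g2.pkl","wb"))
c=cam(f); print(proj(c,[o["tcp_pos"]-[0,0,.012],o["tcp_pos"]+[0,0,.038]]))
E
python3 g2.py
```

```text
[ 0.43290526 -0.20640899  0.01223479] [0.26415586 0.40047518 0.18070704]
9.625 0.04648562567854744 [-1.61995806  0.17521171  6.74520634]
10.7917 0.04656981090334449 [ 0.23963476  0.24193    -0.0468393 ] [ 0.43226457 -0.20607266  0.14914358] [ 0.58279472 -0.40110906  0.39991846 -0.58268951]
[[318.11506576 302.34284701]
 [317.55712503 380.1567761 ]]
```

View pics/g2.png

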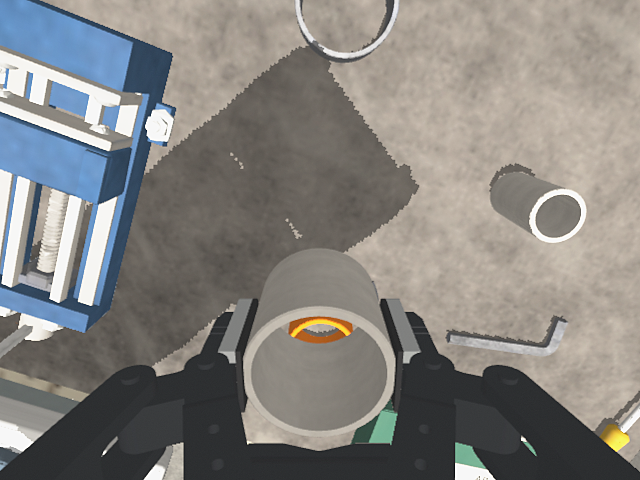

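```bash
cat > rf.py <<'E'
from h import *
import pickle
from scipy.optimize import least_squares
f,o=pickle.load(open("g2.pkl","rb")); c=cam(f)
T=R.from_quat(o["tool_rot"]).as_matrix()
th=np.linspace(0,2*np.pi,181)
def pr(P,k):
    q=(P-c["p"])@c["R"]; xy=q[:,:2]/q[:,2:]; r2=(xy**2).sum(1,keepdims=True)
    return c["F"]*xy*(1+k*r2)+[c["cx"],c["cy"]]
def mod(p,k):
    ox,oz,h,tx=p  # h: pinch height: bottom is at tcp + h along -up ; tilt about tool x
    Rr=T@R.from_euler('x',tx).as_matrix()
    up=-Rr[:,1]; b=o["tcp_pos"]+T@[ox,0,oz]-h*up
    circ=.0245*(np.outer(np.cos(th),Rr[:,0])+np.outer(np.sin(th),Rr[:,2]))
    t=pr(b+.05*up+circ,k); bt=pr(b+circ,k)
    return np.array([t[:,0].min(),t[:,0].max(),t[:,1].min(),t[:,1].max(),bt[:,1].min()])
obs=np.array([243,396,306,437,248])
for k in (0,-.2,-.3):
    s=least_squares(lambda p:np.r_[mod(p,k)-obs,p[3]/.05],[0,0,.012,0],x_scale=.01)
    print(k,s.x.round(4),(mod(s.x,k)-obs).round(1), (mod([0,0,.012,0],k)-obs).round(1))
E
python3 rf.py
```

```text
0 [ 0.0005 -0.0023  0.0173 -0.0012] [-0.7  0.7  0.2 -0.7  0.5] [-6.1  2.5  2.1  6.6 -0.4]
-0.2 [ 0.0005 -0.0005  0.0113 -0.022 ] [-2.2  2.2  0.8 -2.4  1.6] [-3.5  0.   1.6 -4.4 -0.4]
-0.3 [ 0.0005  0.0004  0.0079 -0.0336] [-3.1  3.1  1.2 -3.7  2.2] [-2.2 -1.2  1.4 -9.8 -0.4]
```

Run:
```python
import cv2
a=cv2.imread("pics/g2.png"); cv2.imwrite("pics/g2c.png",cv2.resize(a[240:445,225:415],None,fx=2.9,fy=2.9,interpolation=cv2.INTER_CUBIC))
```

```text
(no output)
```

View pics/g2c.png

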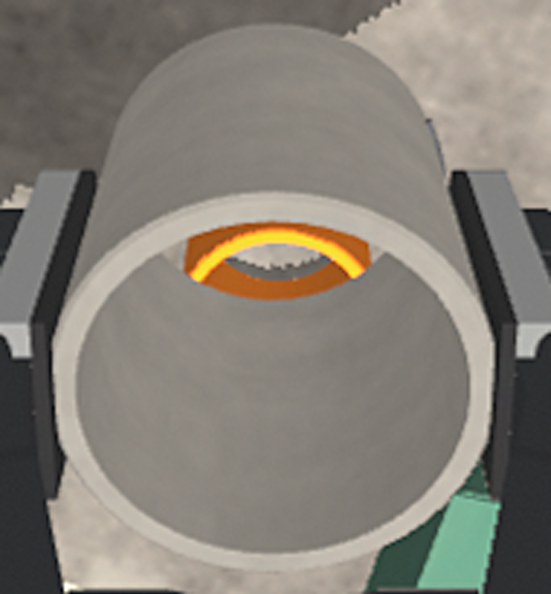

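```bash
cat > fit3.py <<'E'
from fit import V,F,frames
import fit
from h import *
import pickle
from scipy.optimize import least_squares
G2,o=pickle.load(open("g2.pkl","rb")); c2=cam(G2); c1=cam(pickle.load(open("g1.pkl","rb")))
T=R.from_quat(o["tool_rot"]).as_matrix(); th=np.linspace(0,2*np.pi,361)
def pr(c,P,cal):
    q=(np.atleast_2d(P)-c["p"])@c["R"]-cal[:3]; xy=q[:,:2]/q[:,2:]; r2=(xy**2).sum(1,keepdims=True)
    return c["F"]*(1+cal[3])*xy*(1+cal[4]*r2)+[c["cx"],c["cy"]]
def ring(c,b,Rr,cal):
    up=-Rr[:,1]; circ=.0245*(np.outer(np.cos(th),Rr[:,0])+np.outer(np.sin(th),Rr[:,2]))
    t=pr(c,b+.05*up+circ,cal); bt=pr(c,b+circ,cal)
    return np.array([t[:,0].min(),t[:,0].max(),t[:,1].min(),t[:,1].max(),bt[:,1].min()])
F3=[f for f in F if not(f[0]==2 and f[1]=='j' and f[2][2]==10 and f[2][1]==-70)]
def res(p,mask):
    cal=p[4:9]*mask; J,jo,Fm,fo=frames(p); r=[]
    for v,k,q,uv in F3:
        q=np.array(q)/1000; P=fo+Fm@q if k=='f' else jo+J@q
        r.append(pr(V[v],P,cal)[0]-uv)
    r=np.array(r).ravel()/.8
    ox,oz,h,tx=p[9:13]; Rr=T@R.from_euler('x',tx).as_matrix(); b=o["tcp_pos"]+T@[ox,0,oz]+h*Rr[:,1]
    g2=(ring(c2,b,Rr,cal)-[242.9,395.7,306.2,436.6,247.6])
    g1=(ring(c1,np.array([p[13],p[14],0]),T,cal)-[276.8,353.6,195.2,268,180.5])
    pri=np.r_[p[4:7]/.002,p[7]/.02,p[8]/.2,ox/.003,oz/.002,(h-.012)/.0015,tx/.02]
    return np.r_[r,g2/.8,g1/.8,pri]
x0=np.r_[fit.s.x,np.zeros(5),0,0,.012,0,.433,-.206]
for m in ([1,1,1,0,0],[1,1,1,1,0],[1,1,1,0,1],[1,1,1,1,1]):
    s=least_squares(res,x0,args=(np.array(m),),loss='soft_l1',x_scale=np.r_[[.01]*15])
    print(m,round(s.cost,1),'jig',s.x[:4].round(4),'cal',s.x[4:9].round(4),'ring',s.x[9:].round(4),'face',frames(s.x)[3].round(4))
r=s.fun; n=len(F3)*2; print((r[:n].reshape(-1,2)*.8).round(1).tolist(),(r[n:n+10]*.8).round(1))
E
python3 fit3.py
```

```text
[1, 1, 1, 0, 0] 27.3 jig [ 0.5334  0.2262 -0.259   0.3894] cal [-0.0013  0.0011 -0.0084 -0.      0.    ] ring [-0.0008 -0.0008  0.0095  0.0036  0.4311 -0.2042] face [0.5231 0.2289 0.0709]
[1, 1, 1, 1, 0] 23.2 jig [ 0.5333  0.2262 -0.2594  0.3889] cal [-0.0013  0.0012 -0.002  -0.0204  0.    ] ring [-0.0008 -0.0017  0.0124  0.0023  0.431  -0.2042] face [0.5231 0.2289 0.0709]
[1, 1, 1, 0, 1] 26.9 jig [ 0.5334  0.2263 -0.2588  0.3888] cal [-0.0012  0.0011 -0.0092  0.      0.0559] ring [-0.0008 -0.0009  0.0101  0.0082  0.4312 -0.2042] face [0.5231 0.229  0.0709]
[1, 1, 1, 1, 1] 22.9 jig [ 0.5333  0.2262 -0.2593  0.3883] cal [-0.0013  0.0012 -0.0027 -0.0204  0.0429] ring [-0.0008 -0.0019  0.0129  0.0062  0.431  -0.2042] face [0.5231 0.2289 0.0709]
[[-0.6, -0.0], [0.3, -0.1], [-0.4, -0.8], [-0.1, -1.0], [1.4, 1.9], [1.8, -0.2], [0.8, 1.4], [-0.7, -0.1], [-0.7, 1.4], [0.1, 0.5], [0.3, -0.9], [0.9, 0.4], [-0.1, 0.3], [0.6, 0.2], [-0.9, -0.0], [-2.0, 0.5], [0.4, -1.9], [-1.1, -1.6], [-1.1, -1.0], [1.0, 1.4], [-0.4, 0.0], [0.0, 0.1], [-0.1, 0.5], [0.9, -0.3]] [-0.6  0.7  0.  -0.3  0.2  0.3 -0.3  0.1 -0.2  0. ]
```

```bash
cat > pl.py <<'E'
from h import *
X,Y,YAW,S=.5333,.2262,-.2593,.3889
J=R.from_euler('z',YAW).as_matrix()
FM=J@np.array([[np.cos(S),0,-np.sin(S)],[0,1,0],[np.sin(S),0,np.cos(S)]])
FO=np.array([X,Y,.045])+.028*FM[:,2]
RING=np.array([-.0008,.0122,-.0017])  # ring bottom in tool frame
def pose(jawang,off=(0,0,0),Rt=None):
    """tool pose for ring bottom at off (face frame)"""
    Tt=toolR(-FM[:,2],FM@[np.cos(jawang),np.sin(jawang),0]) if Rt is None else Rt
    return FO+FM@np.array(off)-Tt.apply(RING),Tt.as_quat()
E
cat > ik3.py <<'E'
from workcell import bot
from pl import *
q0=bot.observe()["qpos"]
for a in range(-180,180,15):
    p,q=pose(np.radians(a),(0,0,.05)); p2,_=pose(np.radians(a),(0,0,0))
    s=bot.inverse_kinematics(p,q); s2=bot.inverse_kinematics(p2,q)
    print(a,None if s is None else (np.round(s,2),round(max(abs(s-q0)),2)), None if s2 is None else np.round(s2,2), R.from_quat(q).apply([0,0,1]).round(2))
E
python3 ik3.py
```

```text
-180 (array([ 0.48,  0.4 ,  1.94, -0.5 ,  0.56, -2.01]), np.float64(2.68)) [ 0.45  0.5   1.93 -0.57  0.47 -1.95] [-0.26 -0.97 -0.  ]
-165 (array([ 0.47,  0.4 ,  1.94, -0.5 ,  0.56, -2.28]), np.float64(2.94)) [ 0.45  0.5   1.93 -0.57  0.47 -2.22] [-0.02 -1.    0.1 ]
-150 (array([ 0.47,  0.4 ,  1.94, -0.5 ,  0.56, -2.54]), np.float64(3.2)) [ 0.45  0.5   1.93 -0.57  0.48 -2.48] [ 0.23 -0.96  0.19]
-135 (array([ 0.47,  0.4 ,  1.94, -0.5 ,  0.56, -2.8 ]), np.float64(3.47)) [ 0.45  0.5   1.93 -0.57  0.48 -2.74] [ 0.45 -0.85  0.27]
-120 None None [ 0.65 -0.69  0.33]
-105 None None [ 0.8  -0.48  0.37]
-90 (array([ 0.47,  0.4 ,  1.93, -0.49,  0.57,  2.69]), np.float64(2.03)) [ 0.45  0.5   1.92 -0.57  0.48  2.75] [ 0.89 -0.24  0.38]
-75 (array([ 0.47,  0.4 ,  1.93, -0.49,  0.57,  2.43]), np.float64(1.77)) [ 0.45  0.5   1.92 -0.56  0.48  2.49] [0.93 0.02 0.37]
-60 (array([ 0.47,  0.4 ,  1.93, -0.49,  0.57,  2.17]), np.float64(1.51)) [ 0.45  0.5   1.92 -0.56  0.48  2.23] [0.9  0.28 0.33]
-45 (array([ 0.48,  0.4 ,  1.93, -0.49,  0.57,  1.91]), np.float64(1.25)) [ 0.45  0.51  1.92 -0.56  0.48  1.9
[... 1149 characters left out ...]
3 -0.57  0.48 -0.38] [-0.89  0.24 -0.38]
105 (array([ 0.48,  0.4 ,  1.94, -0.5 ,  0.56, -0.7 ]), np.float64(1.36)) [ 0.45  0.5   1.93 -0.57  0.48 -0.64] [-0.93 -0.02 -0.37]
120 (array([ 0.48,  0.4 ,  1.94, -0.5 ,  0.56, -0.96]), np.float64(1.62)) [ 0.45  0.5   1.93 -0.57  0.48 -0.9 ] [-0.9  -0.28 -0.33]
135 (array([ 0.48,  0.4 ,  1.94, -0.5 ,  0.56, -1.23]), np.float64(1.89)) [ 0.45  0.5   1.93 -0.57  0.47 -1.16] [-0.81 -0.52 -0.27]
150 (array([ 0.48,  0.4 ,  1.94, -0.5 ,  0.56, -1.49]), np.float64(2.15)) [ 0.45  0.5   1.93 -0.57  0.47 -1.43] [-0.67 -0.72 -0.19]
165 (array([ 0.48,  0.4 ,  1.94, -0.5 ,  0.56, -1.75]), np.float64(2.41)) [ 0.45  0.5   1.93 -0.57  0.47 -1.69] [-0.48 -0.87 -0.1 ]
```

```bash
cat > p1.py <<'E'
from workcell import bot
from pl import *
import pickle
a=np.pi/2
bot.goto(*pose(a,(0,0,.045))); bot.pause(.25)
o=bot.observe(); print(o["t"],o["tcp_pos"]-pose(a,(0,0,.045))[0],o["ft_force"],o["finger_gap"])
f=bot.grab_frame("wrist"); cv2.imwrite("pics/p1.png",f["img"][:,:,::-1]); pickle.dump((f,o),open("p1.pkl","wb"))
f=bot.grab_frame("top"); im=f["img"][:,:,::-1]; cv2.imwrite("pics/p1t.png",im)
f=bot.grab_frame("scene"); im=f["img"][:,:,::-1]; cv2.imwrite("pics/p1s.png",im)
E
python3 p1.py
```

```text
12.7417 [ 2.76067041e-04 -5.62334790e-04  4.93055173e-05] [ 0.41611387 -0.6305768  -1.26775256] 0.046346839413885746
```

View pics/p1.png

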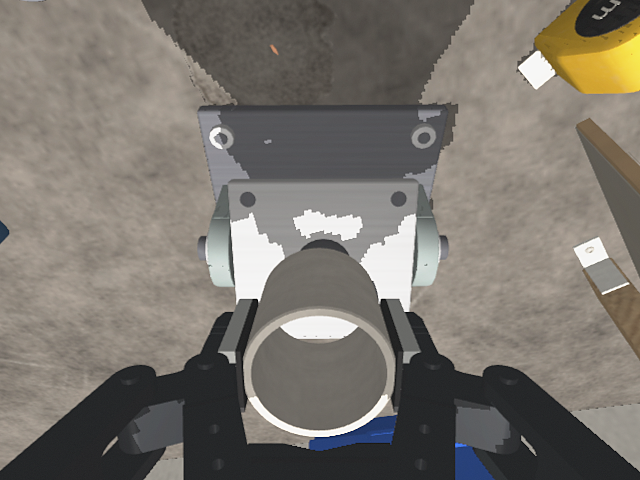

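```bash
cat > chk.py <<'E'
from pl import *
from fit3 import pr
import pickle
f,o=pickle.load(open("p1.pkl","rb")); c=cam(f); cal=np.array([-.0013,.0012,-.002,-.0204,0])
for n,P,uv in [("low-",FO+FM@[-.045,-.048,0],(229,180)),("low+",FO+FM@[-.045,.048,0],(418,180)),("pl-",np.array([X,Y,0])+J@[-.07,-.07,.01],(198,106)),("pl+",np.array([X,Y,0])+J@[-.07,.07,.01],(457,105))]:
    print(n,pr(c,P,cal).round(1),uv)
im=cv2.imread("pics/p1.png"); cv2.imwrite("pics/p1c.png",cv2.resize(im[90:270,190:460],None,fx=2.9,fy=2.9,interpolation=cv2.INTER_CUBIC))
E
python3 chk.py | tail -4
```

```text
low- [[226.9 180.2]] (229, 180)
low+ [[416.1 180. ]] (418, 180)
pl- [[196.6 110.9]] (198, 106)
pl+ [[445.8 110.6]] (457, 105)
```

View pics/p1c.png

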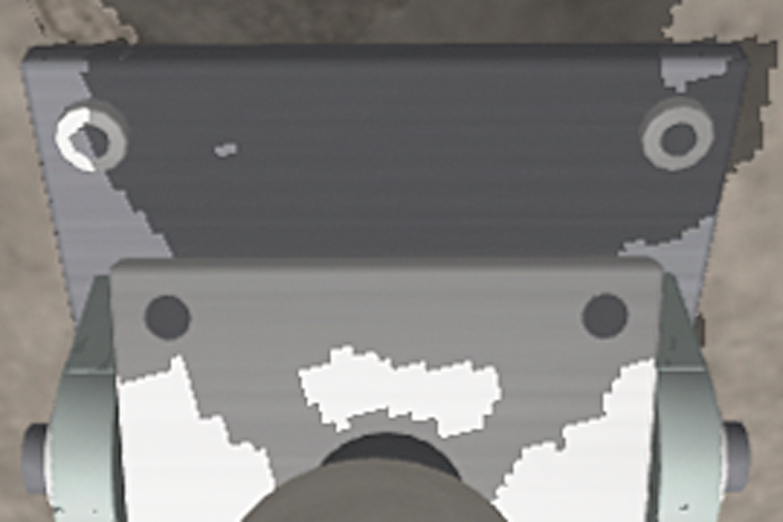

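```bash
cat > p2.py <<'E'
from workcell import bot
from pl import *
a=np.pi/2; n=FM[:,2]
f0=np.mean([bot.observe()["ft_force"] for _ in range(3)],0); np.save("f0.npy",f0)
for z,v in [(.025,.06),(.014,.04),(.006,.03)]:
    bot.servo_line(*pose(a,(0,.0013,z)),velocity=v); bot.pause(.15)
    o=bot.observe(); df=FM.T@(o["ft_force"]-f0); e=FM.T@(o["tcp_pos"]-pose(a,(0,.0013,z))[0])
    print(z,round(o["t"],2),df.round(2),(FM.T@o["wrist_torque"]).round(2),(e*1000).round(2),round(o["finger_gap"],4))
    if np.linalg.norm(df)>8: break
f=bot.grab_frame("wrist"); cv2.imwrite("pics/p2.png",f["img"][:,:,::-1])
E
python3 p2.py
```

```text
0.025 13.53 [-0.81  0.94 -1.08] [0.01 0.26 0.04] [0.12 0.1  0.17] 0.0466
0.014 14.1 [-1.04  0.49 -1.06] [-0.03  0.24  0.05] [0.04 0.03 0.07] 0.0464
0.006 14.67 [-0.3   0.02 -1.56] [-0.01  0.25  0.01] [ 0.05 -0.01  0.05] 0.0464
```

View pics/p2.png

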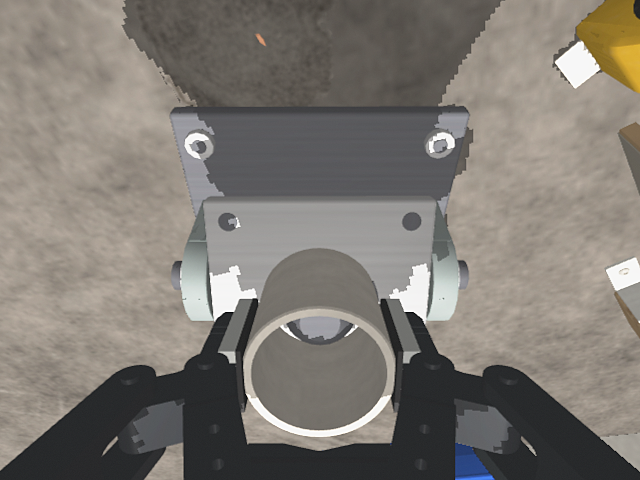

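```bash
cat > p3.py <<'E'
from workcell import bot
from pl import *
a=np.pi/2; f0=np.load("f0.npy")
z=.006
def meas(k=6):
    F=[];Tq=[]
    for _ in range(k):
        o=bot.observe(); F.append(o["ft_force"]);Tq.append(o["wrist_torque"]); bot.pause(.02)
    return FM.T@(np.mean(F,0)-f0),FM.T@np.mean(Tq,0),o
F0,_,_=meas(); print("base",F0.round(2))
while z>-.006:
    z-=.0005
    bot.servo_line(*pose(a,(0,.0013,z)),velocity=.02)
    df,tq,o=meas(); e=FM.T@(o["tcp_pos"]-pose(a,(0,.0013,z))[0])
    print(round(z,4),round(o["t"],2),df.round(2),tq.round(2),(e*1000).round(2),round(o["finger_gap"],4))
    if df[2]-F0[2]>5 or np.linalg.norm(df-F0)>10: break
f=bot.grab_frame("wrist"); cv2.imwrite("pics/p3.png",f["img"][:,:,::-1])
E
python3 p3.py
```

```text
base [-0.26  0.31 -1.02]
0.0055 15.15 [-0.6   0.33 -1.33] [-0.    0.27 -0.01] [-0.    0.01  0.01] 0.0464
0.005 15.5 [-0.39  0.63 -0.88] [0.01 0.27 0.02] [-0.02 -0.01 -0.03] 0.0462
0.0045 15.85 [-0.54  0.63 -1.05] [-0.    0.25  0.01] [ 0.01 -0.   -0.  ] 0.0466
0.004 16.2 [-0.59  0.2  -1.27] [-0.02  0.26 -0.01] [ 0.01 -0.01 -0.  ] 0.0461
0.0035 16.55 [-0.49  0.44 -0.75] [0.01 0.26 0.02] [-0.02 -0.01 -0.01] 0.0462
0.003 16.9 [-0.6   0.45 -1.22] [-0.    0.29 -0.  ] [ 0.01 -0.02 -0.02] 0.0463
0.0025 17.25 [-0.75  0.85 -1.08] [-0.01  0.28 -0.01] [-0.01 -0.02 -0.02] 0.0463
0.002 17.6 [-0.71  0.33 -0.88] [-0.01  0.28 -0.01] [-0.03 -0.01 -0.01] 0.0462
0.0015 17.95 [-0.6   0.77 -0.82] [-0.01  0.25  0.03] [ 0.01 -0.01 -0.01] 0.0464
0.001 18.3 [-0.57  0.41 -1.26] [-0.01  0.26 -0.01] [ 0.   -0.01 -0.01] 0.0463
0.0005 18.65 [-0.09  0.54 -1.22] [-0.01  0.25  0.01] [ 0.02  0.   -0.01] 0.0464
-0.0 19.0 [-0.71  0.55  0.26] [-0.    0.28 -0.  ] [0.04 0.03 0.04] 0.0463
-0.0005 19.35 [-2.39 -0.3   7.76] [-0.18  0.49  0.01] [0.02 0.05 0.35] 0.0466
```

View pics/p3.png

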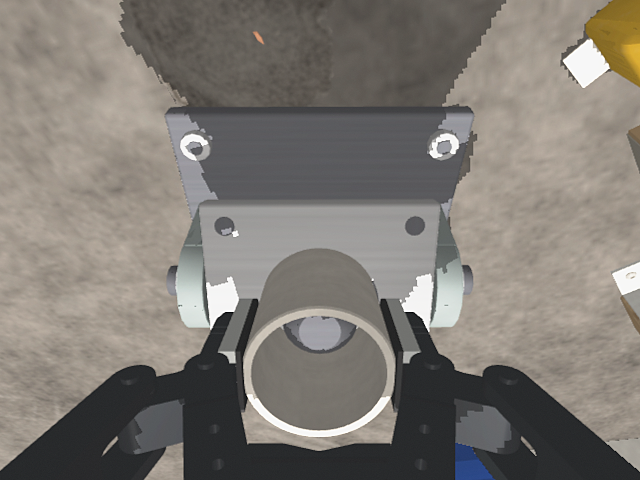

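```bash
cat > p4.py <<'E'
from workcell import bot
from pl import *
f0=np.load("f0.npy")
for i in range(6):
    F=[];Tq=[]
    for _ in range(8):
        o=bot.observe(); F.append(o["ft_force"]);Tq.append(o["wrist_torque"]); bot.pause(.02)
    e=FM.T@(o["tcp_pos"]-pose(np.pi/2,(0,.0013,-.0005))[0])
    print(round(o["t"],2),(FM.T@(np.mean(F,0)-f0)).round(2),(FM.T@np.mean(Tq,0)).round(2),(e*1000).round(2))
f=bot.grab_frame("scene"); cv2.imwrite("pics/p4s.png",f["img"][:,:,::-1])
f=bot.grab_frame("top"); cv2.imwrite("pics/p4t.png",cv2.resize(f["img"][180:300,220:500,::-1],None,fx=2.8,fy=2.8))
im=cv2.imread("pics/p3.png"); cv2.imwrite("pics/p3c.png",cv2.resize(im[190:390,190:450],None,fx=3,fy=3,interpolation=cv2.INTER_CUBIC))
E
python3 p4.py
```

```text
19.53 [-2.68 -0.26  8.15] [-0.2   0.5  -0.01] [0.02 0.05 0.36]
19.67 [-2.78 -0.72  7.77] [-0.19  0.49 -0.03] [0.01 0.04 0.37]
19.8 [-2.67 -0.48  7.59] [-0.19  0.49 -0.01] [0.   0.05 0.35]
19.93 [-2.72 -0.42  7.93] [-0.18  0.5  -0.01] [0.03 0.06 0.37]
20.07 [-2.59 -0.53  7.57] [-0.18  0.49 -0.  ] [0.01 0.05 0.36]
20.2 [-2.4  -0.45  7.79] [-0.19  0.5  -0.  ] [0.04 0.08 0.38]
```

View pics/p3c.png

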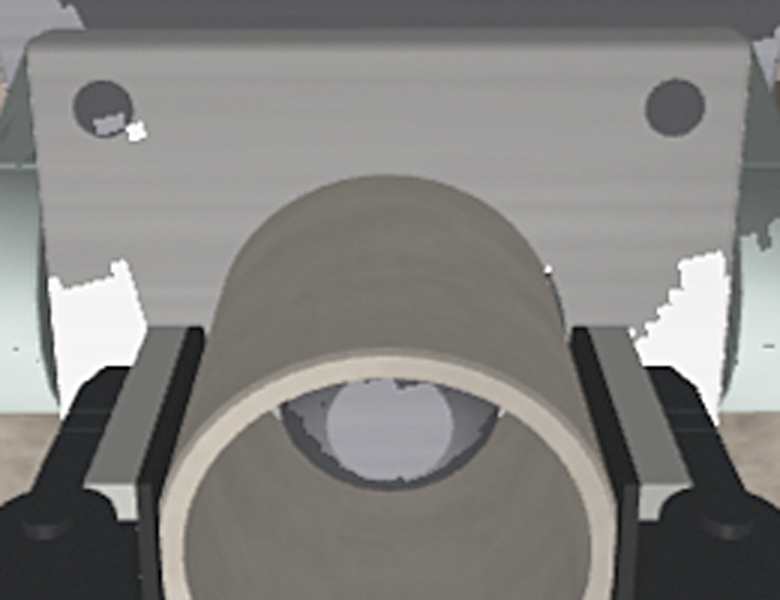

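View pics/p4t.png

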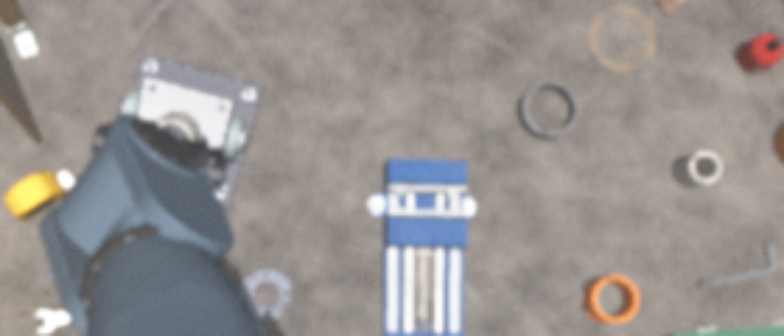

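```bash
cat > p5.py <<'E'
from workcell import bot
from pl import *
f0=np.load("f0.npy"); T0=toolR(-FM[:,2],FM[:,1])
def go(dx,dy,z=-.0005):
    Rt=R.from_rotvec(FM@[dx,dy,0])*T0
    bot.servo_line(*pose(0,(0,.0013,z),Rt),velocity=.01); bot.pause(.1)
    F=[];Tq=[]
    for _ in range(6):
        o=bot.observe(); F.append(o["ft_force"]);Tq.append(o["wrist_torque"]); bot.pause(.02)
    print((dx,dy,z),round(o["t"],2),(FM.T@(np.mean(F,0)-f0)).round(2),(FM.T@np.mean(Tq,0)).round(3),(FM.T@(o["tcp_pos"]-pose(0,(0,.0013,z),Rt)[0])*1000).round(2))
if __name__=="__main__":
    go(0,.012); go(0,-.012); go(.012,0); go(-.012,0); go(0,0)
E
python3 p5.py
```

```text
(0, 0.012, -0.0005) 20.75 [-3.2  -0.47 10.52] [-0.24   0.572 -0.022] [-0.04  0.08  0.45]
(0, -0.012, -0.0005) 21.2 [ 1.36 -0.64  6.76] [-0.169  0.08   0.027] [0.69 0.3  0.46]
(0.012, 0, -0.0005) 21.65 [-0.67  0.08  7.64] [-0.16   0.149 -0.008] [0.53 0.35 0.49]
(-0.012, 0, -0.0005) 22.1 [ 0.1  -1.09  8.08] [-0.154  0.147 -0.014] [0.52 0.24 0.45]
(0, 0, -0.0005) 22.55 [ 0.17 -0.46  6.75] [-0.157  0.071 -0.018] [0.47 0.25 0.37]
```

```bash
cat > p6.py <<'E'
from workcell import bot
from pl import *
f0=np.load("f0.npy"); T0=toolR(-FM[:,2],FM[:,1])
F=[]
for _ in range(6):
    o=bot.observe(); F.append(o["ft_force"]); bot.pause(.02)
print(o["t"],(FM.T@(np.mean(F,0)-f0)).round(2),(FM.T@o["wrist_torque"]).round(3),"roterr",(FM.T@(R.from_quat(o["tool_rot"])*T0.inv()).as_rotvec()).round(4),(FM.T@(o["tcp_pos"]-pose(np.pi/2,(0,.0013,-.0005))[0])*1000).round(2))
print(o["finger_gap"])
f=bot.grab_frame("wrist"); cv2.imwrite("pics/p6.png",f["img"][:,:,::-1]); 
cv2.imwrite("pics/p6c.png",cv2.resize(f["img"][190:445,210:430,::-1],None,fx=2.35,fy=2.35,interpolation=cv2.INTER_CUBIC))
E
python3 p6.py
```

```text
22.65 [ 0.49 -0.3   6.95] [-0.152  0.136  0.013] roterr [ 0.0005 -0.0009 -0.0002] [0.45 0.23 0.36]
0.04591165414117078
```

View pics/p6c.png

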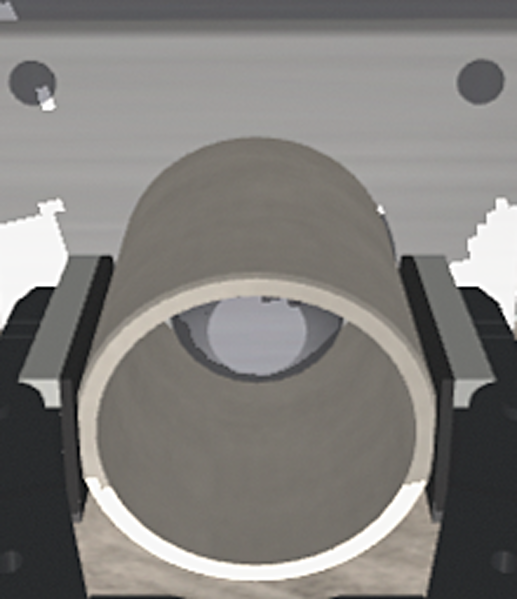

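```bash
cat > p7.py <<'E'
from p5 import *
go(0,0,-.0006)
bot.pause(.4); go(0,0,-.0006)
o=bot.observe(); print(o["t"],o["joint_velocities"].round(4),o["finger_gap"])
E
python3 p7.py
```

```text
(0, 0, -0.0006) 23.15 [-0.3  -0.75  8.15] [-0.208  0.142 -0.003] [0.43 0.26 0.45]
(0, 0, -0.0006) 24.0 [ 0.04 -0.73  8.27] [-0.2    0.118 -0.021] [0.46 0.25 0.45]
24.0167 [ 0.0006 -0.0002 -0.0012  0.001   0.0008  0.001 ] 0.04590365744561643
```

Net push is about 9–9.5 N and steady, the ring is centred on the pin, and the other rings are where they started. Handing in.

Run:
```python
from workcell import bot
bot.hand_in(); o=bot.observe(); print(o["t"],o["ft_force"],o["finger_gap"])
```

```text
the job is handed in; nothing more can be done
the job is handed in; nothing more can be done
```

I gripped the grey stout ring, tilted it to the steel jig's table, slipped it over the pin and pressed it onto the face. I handed the job in at about 24 s with the ring still gripped and held there; no verdict is reported.

**How the jig was found:** I fitted its pose to three wrist views. The slope came out at about 0.39 rad and the yaw at about -0.26 rad.

**Last checks**
- **Centring:** the pin tip shows within about 1 px of the middle of the bore.
- **Contact:** the ring touched the face within 0.5 mm of the depth I had predicted.
- **Push:** it held steady at about 9 N net of baseline, slightly under the 10 N asked for. Sideways force was under 1 N.
- **Grip:** the finger gap was steady at 46 mm and the arm was at rest.
- **Other rings:** the dark and slender rings were at their starting pixels in the top view after placing.

**What disagreed or stayed uncertain**
- **Cameras:** the wrist camera's focal length looked about 2% off, which I corrected in the fit. The top camera differed from it by 4 to 7 mm in y, so I relied on the wrist camera.
- **Squareness:** I checked it only from the pictures and the tool orientation, and estimate the tilt at under 0.03 rad. A ±0.012 rad wiggle test of the contact was masked by friction and told me nothing.
- **Tool position:** the tool rests about 0.5 mm from its commanded position sideways.

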